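# Free and draw off the worn sleeve of a spindle sander

### The job

The abrasive sleeve on the spindle sander is worn out: take it off. The knob on top that swells the rubber drum has a left-hand thread, so loosen it by turning it clockwise seen from above, feeling for the point where it goes slack, and back it off no more than about an eighth of a turn past that, so that the drum lets go but stays together. Then draw the sleeve straight up off the drum without forcing it, stand it upright in the empty part of the steel tray and let go, leaving everything else where it is.

Things in the scene. Friction and masses are not known exactly. Their poses are not given: they have to be found in the camera images.
- sander: spindle sander let into the bench, fixed: a cast plate 240 x 240 x 14 mm with a locked upright spindle at its centre; origin at the centre of the plate's underside, z up along the spindle. Above the bench, round the spindle: steel flange 14-20 mm, drum and sleeve 20-96, steel washer (36 mm wide) 94-102, black knob 102-130. Switch box and lock pin, to 40 mm high, are 80 mm or more from the axis
- knob_mid (a point): black round fluted clamping knob, 38 mm in diameter, 28 mm tall; the point is on its axis, 13 mm below its top. Left-hand thread: clockwise seen from above loosens it, and it rises 1.9 mm a turn. How tight it starts varies (it goes slack within one turn) and its angle does not show it. The torque to turn it falls steadily as it loosens, from 0.15-0.6 N m at first to 0.02-0.06 N m once slack (more if the knob is pressed down). It stays where left
- drum_mid (a point): the rubber drum inside the sleeve, 43 to 46 mm in diameter; the point is its centre, 58 mm above the bench. While the knob is tight the drum is squeezed endways, swells and holds the sleeve against a pull of up to 35 N, the less the looser the knob; by about 0.05 turn past the knob's slack point it has let go, and the sleeve lifts off with a pull of a few N
- sleeve_mid (a point): the worn sleeve on the drum: brown open abrasive tube, 52 mm outside, 46 mm inside, 76 mm tall, about 45 g; the point is on its axis, half-way up. On the drum its top edge lies 6 mm below the knob's underside. It comes straight up over washer and knob, with little play round the loosened drum, and is clear of the knob once raised 115 mm
- tray: shallow open steel tray, 230 (x) x 170 (y) x 18 mm, walls and floor 3 mm thick, fixed; origin at the centre of its underside. A mixing cup stands in its (+x, +y) corner, the rest is empty
- cup: bystander: small steel mixing cup, 42 mm wide, 26 mm high, in a corner of the tray (about 75 mm along +x and 45 mm along +y of the tray's centre); origin under its centre
- cast: bystander: small resin casting, 34 x 26 x 22 mm, on a corner of the sander's plate; origin under its centre
- sleeve_small: bystander: spare small sleeve, 38 mm diameter, 76 mm tall, standing on the bench; origin under its centre
- sleeve_big: bystander: spare large sleeve, 76 mm diameter, 76 mm tall, standing on the bench; origin under its centre
- paint_a: bystander: paint jar, 32 mm diameter, 58 mm tall; origin under its centre
- paint_b: bystander: amber paint jar, 38 mm diameter, 66 mm tall; origin under its centre
Not all that is in view belongs to the job. Leave any red or yellow look-alike of the part that bears sleeve_mid alone.

How it is judged (in metres and radians):
On the way, in this order (a step that is already met when the one before it is completed fails the run):
1. the knob has been turned clockwise past slack and the drum has let go (z of knob_mid in the frame of sander above 0.11806 m), for 0.2 s.
2. the sleeve has been drawn up clear of the knob (z of sleeve_mid in the frame of sander above 0.17 m), for 0.1 s.
At the end, for the whole second after the job is handed in: The sleeve stands upright (within 0.1 rad) and still on the floor of the tray, within its walls, released; the knob is still on the spindle, loosened past slack, by no more than 1.1 rad (a sixth of a turn) (x of sleeve_mid in the frame of tray between -0.088 and 0.088 m and y of sleeve_mid in the frame of tray between -0.058 and 0.058 m and z of sleeve_mid in the frame of tray between 0.036 and 0.046 m and angle between sleeve_mid's own z axis and vertical below 0.1 rad and linear speed of sleeve below 0.02 m/s and z of knob_mid in the frame of sander between 0.11798 and 0.11836 m); the robot touches nothing.
It fails at once if the knob is backed off more than 1.1 rad (a sixth of a turn) past slack (z of knob_mid in the frame of sander above 0.11836 m).
It fails at once if the sleeve is dragged along the drum (more than 4 mm) while the drum still grips it (z of sleeve_mid in the frame of sander above 0.062 m and z of knob_mid in the frame of sander below 0.11798 m).
It fails at once if a bystander is moved more than 25 mm or knocked over (distance of any of cup, cast, sleeve_small, sleeve_big, paint_a, paint_b from where it was at the start of the episode above 0.025 m or angle between any of cup, cast, sleeve_small, sleeve_big, paint_a, paint_b's own z axis and vertical above 0.5 rad).
It also fails if it takes over 72 s, if anything falls off the work surface, if the arm or the gripper's body presses on something with over 40 N, if the wrist force passes 120 N, or if a joint passes its speed limit or range.

### The arm

A 7-joint arm with a two-finger parallel gripper is mounted at the origin on the work surface. World frame = base frame: x ahead of the robot, y to its left, z up, the work surface at z = 0. Lengths are in mm, angles in rad, forces in N, time in s.
With the tool pointing down it reaches from about 400 to 875 mm from the base axis. Payload 4.4 kg.
Tool frame: the origin (TCP) lies on the mounting face of the last link; the fingertips stand 173 mm ahead of it and the grasp point (between the pads) lies 155 mm ahead of it; z points along the fingers, y is the line along which they close (so a half turn about z gives the same grasp; the last joint's range is limited). The gripper opens to 85 mm and grips with 20 to 120 N. Pads are 22 mm wide; open, the fingers measure 114 mm over their backs; the gripper's body (76 mm by 85 mm) begins 54 mm behind the grasp point. The pads swing forward as they close: fully open they stand 13 mm farther back than shut.
Start: joints at [-1.183, 0.628, 0.038, 1.517, -0.027, 0.996, -0.02], TCP at [284.934, 584.233, 404.713] pointing down, gripper open.
Joint ranges: [-3.06, 3.06], [-0.37, 2.12], [-1.25, 1.32], [0.18, 2.47], [-1.1, 4.24], [0.23, 1.98], [-2.94, 2.94]. Speed limits (rad/s): [2.57, 2.57, 3.14, 3.14, 3.14, 3.14, 3.14].

### API

Orientations are given as [roll, pitch, yaw] about the fixed x, y, z axes, in that order (R = Rz(yaw) Ry(pitch) Rx(roll)).
In Python, from cell import * gives the robot as it stands. The module is installed in compiled form; this text tells all that it offers.
- The arm moves only by the tool jog_arm, never from a script. Its argument "steps" is a list of rows, each a list of 7 numbers: the opening, from -1 (shut) to 1 (fully open), so that 0 is half open, then the shift along the tool's x, y, z as a fraction of full scale, then the turn, a rotation vector about the tool's x, y, z as a fraction of full scale. A call has 1 to 10 rows; each row shifts and turns the commanded pose from where the row before left it, along the tool's axes as they then stand; what a row does not reach is not made up. Full scale, the value 1, is 500 mm for a shift and 2 rad for a turn. A row lasts 1/8 s, in which the tool goes at most 62.5 mm and 10.7 degrees, less where a joint would pass 70% of its speed; a pose out of reach is approached as far as the arm can. A call with a number of a shift or a turn outside -1 to 1 is refused whole. A call with a gripper value outside its range is refused whole. The fingers move at their own pace and stop on an object; the grip force is fixed at half the most. Time passes only in rows, so rows that do not move let the fingers close. It gives the time, the measured TCP pose, the force, the opening and the grip force at its end, in the units of the state.
- read_state(): the state, without advancing time (a new reading comes with each control period).
- get_image(name): name is "scene" or "top"; returns a dict with "pixels" (480x640x3 uint8, red, green, blue), "depth" (480x640 float32, mm along the optical axis (not along the pixel's ray), 0 where there is no reading), "vertical_fov" (degrees; the focal length in pixels is half the picture's height over the tangent of half this angle, whatever the lens; pixels are square), "cx", "cy" (the principal point, pixels), "R" (3x3) and "t" (3): a world point X has camera coordinates R X + t. Camera axes: x right, y down, z forward; pixel columns grow to the right and rows downward; lengths in mm; the calibration is good to about 2 mm. A picture is of the moment at which its call begins.
- finish_job(): hands the job in; it is judged then, once.
The state is a dict: "clock": time; "qpos": joint angles; "qd": joint speeds; "tau": joint torques, N m; "eef_pos": TCP position; "tool_rot": TCP orientation; "force": force on the tool from outside, world axes, zero at the start; "torque": the same for the moment, N m; "width": finger opening in mm; "gripper_force": force on a finger pad.
Only numpy, scipy, OpenCV 4.12 (cv2) and the standard library are available. Lean on these libraries where they do the work, as an engineer would, in place of code of your own. Each camera call takes 0.05 s, during which the arm holds its last target. There are 200 camera calls.

## Working session

There is one attempt and no reset: what is moved stays moved. The work goes in short steps, Python scripts to look and compute and a tool call to move; the robot and the scene stay as the last step left them, time stands still between calls to the robot, and variables do not carry over. Pictures are saved under pics/ and viewed, at most 10 in all, crops included, and the job is handed in when it is done.

Besides the shell and the picture viewer there is one more tool, called after "Emit:" as name(argument=value, ...) on one line, values as JSON. jog_arm: Moves the arm, as the interface text tells. Shift numbers are shares of 500 mm and turn numbers shares of 2 rad, none past 1 either way. Its arguments: {"type":"object","properties":{"steps":{"type":"array"}},"required":["steps"]}

```bash
mkdir -p pics
cat > h.py <<'E'
from cell import *
import numpy as np, cv2
def snap(n,f=None):
    d=get_image(n)
    d['f']=240/np.tan(np.radians(d['vertical_fov']/2))
    if f: cv2.imwrite('pics/'+f,d['pixels'][:,:,::-1])
    return d
def cloud(d):
    v,u=np.mgrid[:480,:640]; z=d['depth']
    c=np.stack([(u-d['cx'])/d['f']*z,(v-d['cy'])/d['f']*z,z],-1)
    return (c-np.array(d['t']))@np.array(d['R'])
def ray(d,u,v,h):
    R=np.array(d['R']);o=-R.T@np.array(d['t']);r=R.T@np.array([(u-d['cx'])/d['f'],(v-d['cy'])/d['f'],1])
    return o+r*(h-o[2])/r[2]
E
python3 - <<'E'
from h import *
s=read_state()
for k in s: print(k,np.round(s[k],3))
for n in('scene','top'):
    d=snap(n,n+'0.png'); print(n,d['f'],-np.array(d['R']).T@d['t'])
E
```

```text
clock 0.0
qpos [-1.183  0.629  0.038  1.518 -0.027  0.996 -0.02 ]
qd [ 0.    -0.     0.001  0.001 -0.001  0.002 -0.   ]
tau [ 0.0000e+00 -5.6340e+01  1.2260e+00 -1.9344e+01  1.1000e-02  1.1000e-02
  0.0000e+00]
eef_pos [284.781 583.959 403.796]
tool_rot [-3.14   0.     2.688]
force [ 0.297 -0.075 -0.195]
torque [ 0.01   0.001 -0.005]
gripper_force 0.0
width 85.385
scene 434.5353879440001 [929.51205761 -99.62020132 801.69700206]
top 450.9504885958479 [ 385.00406667  -44.63774647 1103.98921578]
```

View pics/scene0.png

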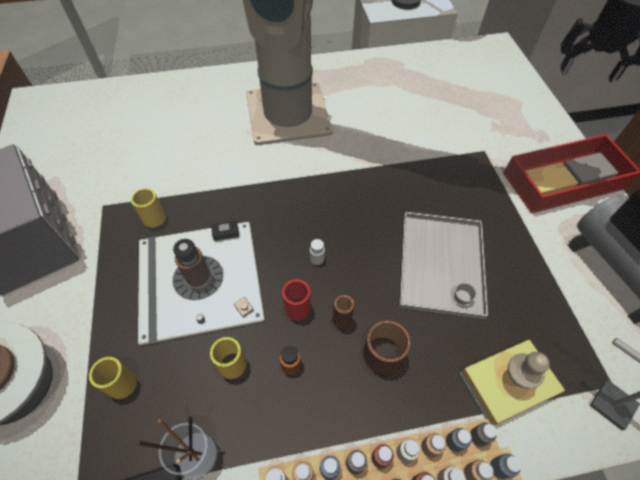

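View pics/top0.png

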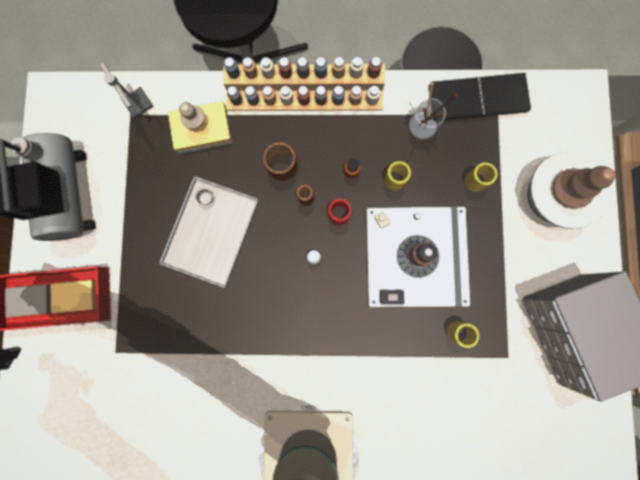

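Scene view: the sander's plate is at about (200,280), with the black knob at (185,248) above the brown sleeve (190,268). The tray is at (443,265) with its cup at (464,293). Candidates for the sleeve, in scene pixels: brown on the drum (190,268), small brown (343,307), large brown (388,345), red (297,298), yellow (149,207), (230,357) and (114,377). Only (190,268) sits on the drum under the knob, so that is the one meant.

Run:
```python
from h import *
for n in('top','scene'):
    d=snap(n); P=cloud(d); ok=d['depth']>0
    print(n,ray(d,418,256,14) if n=='top' else '')
    c0=ray(d,418,256,14) if n=='top' else c0
    r=np.hypot(P[...,0]-c0[0],P[...,1]-c0[1])
    m=ok&(r<60)&(abs(P[...,2]-130)<4)
    q=P[m]; print('knob',len(q),q.mean(0),q[:,:2].min(0),q[:,:2].max(0))
    (u,v),R=cv2.minEnclosingCircle(np.argwhere(m)[:,::-1].astype(np.float32)); print('circ',u,v,R,ray(d,u,v,130))
    # plate: white
    hsv=cv2.cvtColor(d['pixels'],cv2.COLOR_RGB2HSV)
    m=ok&(abs(P[...,2]-14)<5)&(r<180)&(hsv[...,2]>130)
    rect=cv2.minAreaRect(P[m][:,:2].astype(np.float32)); print('plate',rect)
    t=(ray(d,210,232,3) if n=='top' else ray(d,443,265,3))
    rt=np.hypot(P[...,0]-t[0],P[...,1]-t[1])
    m=ok&(P[...,2]>10)&(P[...,2]<40)&(rt<160)
    print('tray',t,cv2.minAreaRect(P[m][:,:2].astype(np.float32)))
    m=ok&(P[...,2]>22)&(P[...,2]<40)&(rt<160); print('cup',P[m].mean(0))
    # tall things near the sander
    m=ok&(P[...,2]>18)&(P[...,2]<400)&(r<220)
    k,l,st,ce=cv2.connectedComponentsWithStats(m.astype(np.uint8))
    for i in range(1,k):
        if st[i,4]>25: q=P[l==i]; print(np.round(ce[i]),np.round(q.mean(0)),q[:,2].max().round(),np.round(q.min(0)),np.round(q.max(0)))
d=snap('scene'); cv2.imwrite('pics/crop.png',cv2.resize(d['pixels'][190:350,120:280,::-1],None,fx=3.6,fy=3.6,interpolation=cv2.INTER_CUBIC))
```

```text
top [ 468.10318531 -259.9784622    14.        ]
knob 234 [ 469.08946597 -258.90089989  131.08795244] [ 450.65213789 -278.16642331] [ 487.59615677 -240.07419817]
circ 428.35443115234375 251.59494018554688 9.363293647766113 [ 468.87462302 -259.41114157  130.        ]
plate ((469.59661865234375, -259.69195556640625), (240.0936737060547, 240.6562042236328), 0.9560483694076538)
tray [525.79792767 249.19963255   3.        ] ((528.296875, 247.34149169921875), (171.7857666015625, 230.6136474609375), 70.43949890136719)
cup [589.63786661 259.27195192  26.52267093]
[398. 175.] [ 657. -208.   56.] 82.0 [ 633. -233.   18.] [ 683. -183.   82.]
[476. 183.] [ 638. -392.   53.] 80.0 [ 630. -408.   19.] [ 651. -381.   80.]
[344. 213.] [563. -80.  60.] 82.0 [545. -96.  19.] [594. -57.  82.]
[382. 220.] [ 555. -173.   28.] 41.0 [ 535. -190.   18.] [ 574. -155.   41.]
[417. 216.] [ 564. -257.   29.] 37.0 [ 559. -265.   18.] [ 572. -251.   37.]
[422. 254.] [ 466. -252.  101.] 138.0 [ 441. -310.   18.] [ 494. -232.  138.]
[392. 296.] [ 372. -194.   35.] 44.0 [ 356. -222.   18.] [ 391. -167.   44.]
[463. 33
[... 477 characters left out ...]
015625, 233.58616638183594), 70.47492218017578)
cup [608.9678292  264.95345902  26.26405843]
[148. 208.] [ 300. -345.   53.] 78.0 [ 265. -375.   18.] [ 316. -324.   78.]
[224. 231.] [ 376. -192.   32.] 41.0 [ 353. -220.   18.] [ 390. -164.   41.]
[191. 263.] [ 481. -253.   89.] 133.0 [ 448. -282.   18.] [ 496. -230.  133.]
[290. 294.] [563. -78.  53.] 78.0 [545. -94.  18.] [593. -56.  78.]
[243. 307.] [ 558. -171.   27.] 37.0 [ 537. -189.   19.] [ 575. -154.   37.]
[199. 318.] [ 566. -255.   27.] 33.0 [ 559. -263.   18.] [ 572. -248.   33.]
[225. 352.] [ 653. -208.   55.] 79.0 [ 633. -231.   18.] [ 683. -180.   79.]
[118. 365.] [ 641. -390.   58.] 78.0 [ 631. -407.   19.] [ 653. -379.   78.]
```

View pics/crop.png

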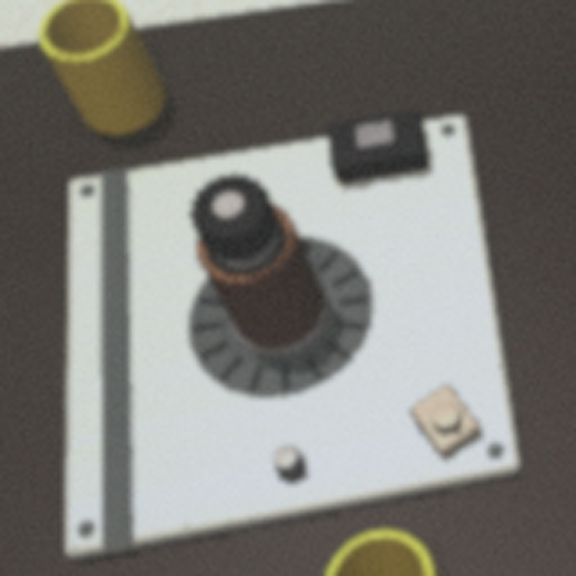

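The crop confirms it: the brown sleeve is on the drum under the black knob (230,215 in the crop), on the spindle axis at about (469.5, -258). I'll move over in two legs.

Emit:
jog_arm(steps=[[1,-0.0982,-0.0742,0,0,0,0],[1,-0.0982,-0.0742,0,0,0,0],[1,-0.0982,-0.0742,0,0,0,0],[1,-0.0982,-0.0742,0,0,0,0],[1,-0.0982,-0.0742,0,0,0,0],[1,-0.0982,-0.0742,0,0,0,0],[1,-0.0982,-0.0742,0,0,0,0],[1,-0.0478,-0.1042,0,0,0,0],[1,-0.0478,-0.1042,0,0,0,0],[1,-0.0478,-0.1042,0,0,0,0]])

```text
clock: 1.5
eef_pos: [475.8, 26.4, 404.8]
tool_rot: [3.141, 0.001, 2.688]
force: [0.8, 0.0, 0.1]
width: 85.5
gripper_force: 0.0
```

Emit:
jog_arm(steps=[[1,-0.0478,-0.1042,0,0,0,0],[1,-0.0478,-0.1042,0,0,0,0],[1,-0.0478,-0.1042,0,0,0,0],[1,-0.0478,-0.1042,0,0,0,0],[1,-0.0478,-0.1042,0,0,0,0],[1,0,0,0,0,0,-0.09],[1,0,0,0,0,0,-0.09],[1,0,0,0,0,0,-0.09]])

```text
clock: 2.5
eef_pos: [469.0, -258.5, 404.6]
tool_rot: [3.141, -0.0, -3.05]
force: [0.1, 0.4, -0.5]
width: 85.4
gripper_force: 0.0
```

```bash
cat >> h.py <<'E'
from scipy.spatial.transform import Rotation as Ro
def rel(x,y,z):
    s=read_state(); return np.round(Ro.from_euler('xyz',s['tool_rot']).inv().apply(np.array([x,y,z])-s['eef_pos'])/500,4)
def st():
    s=read_state()
    for k in('clock','qpos','eef_pos','tool_rot','force','torque','width'): print(k,np.round(s[k],3))
E
python3 -c "
from h import *
st();print(rel(469.5,-258.3,300))"
```

```text
clock 2.5
qpos [ 0.481  0.464 -0.044  1.837  0.026  0.841  2.087]
eef_pos [ 468.983 -258.504  404.599]
tool_rot [ 3.141 -0.    -3.05 ]
force [ 0.099  0.448 -0.523]
torque [-0.009 -0.033  0.03 ]
width 85.352
[-0.0011  0.0003  0.2092]
```

Emit:
jog_arm(steps=[[1,-0.0011,0.0003,0.05,0,0,-0.0875],[1,0,0,0.05,0,0,-0.0875],[1,0,0,0.05,0,0,-0.0875],[1,0,0,0.05,0,0,-0.0875],[1,0,0,0.033,0,0,0],[1,0,0,0.03,0,0,0],[1,0,0,0,0,0,0],[-0.05,0,0,0,0,0,0],[-0.05,0,0,0,0,0,0],[-0.05,0,0,0,0,0,0]])

```text
clock: 3.75
eef_pos: [469.8, -258.1, 273.7]
tool_rot: [-3.141, 0.0, -2.356]
force: [0.0, -0.4, 0.5]
width: 40.5
gripper_force: 0.0
```

```bash
python3 -c "
from h import *
st();snap('top','k1.png');d=snap('scene');cv2.imwrite('pics/k1.png',cv2.resize(d['pixels'][130:330,80:300,::-1],None,fx=3,fy=3))"
```

```text
clock 3.75
qpos [ 0.578  0.661 -0.193  1.949  0.227  0.551  2.588]
eef_pos [ 469.827 -258.145  273.738]
tool_rot [-3.141  0.    -2.356]
force [ 0.029 -0.351  0.549]
torque [ 0.002  0.054 -0.011]
width 40.465
```

View pics/k1.png

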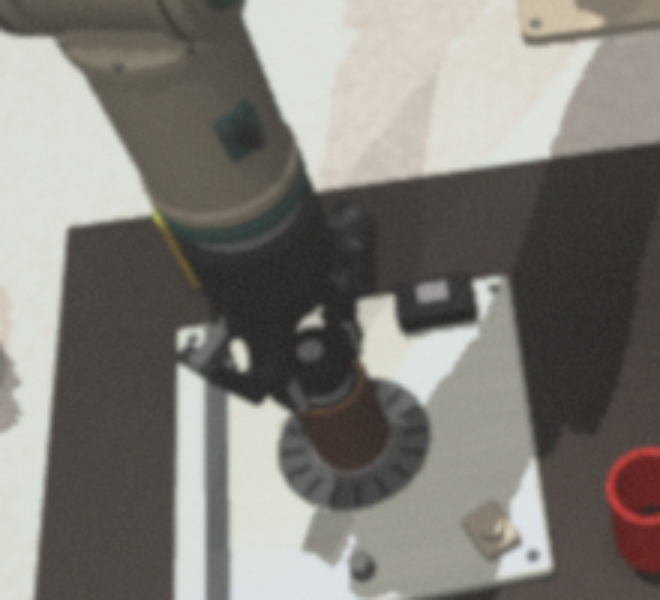

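The knob, at (320,365) in the crop, lies between the fingertips, which end about at its lower edge and above the sleeve's rim. Closing.

Emit:
jog_arm(steps=[[-1,0,0,0,0,0,0],[-1,0,0,0,0,0,0],[-1,0,0,0,0,0,0]])

```text
clock: 4.22
eef_pos: [469.6, -258.0, 273.8]
tool_rot: [-3.142, -0.0, -2.356]
force: [-1.7, 0.0, 3.8]
width: 36.5
gripper_force: 59.5
```

```bash
python3 -c "
from h import *
st()"
```

```text
clock 4.225
qpos [ 0.578  0.661 -0.193  1.949  0.227  0.552  2.588]
eef_pos [ 469.597 -257.978  273.784]
tool_rot [-3.142 -0.    -2.356]
force [-1.716  0.047  3.835]
torque [ 0.184  0.273 -0.085]
width 36.466
```

Create r.py:
```python
from h import *
s=read_state()
print('t',s['clock'],'q7 %.3f'%s['qpos'][6],'yaw %.4f'%s['tool_rot'][2],'F',np.round(s['force'],2),'T',np.round(s['torque'],3),'w',s['width'],'p',np.round(s['eef_pos'],2))
```

```text
(no output)
```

Emit:
jog_arm(steps=[[-1,0,0,-0.0002,0,0,0.04]])

```text
clock: 4.35
eef_pos: [469.6, -258.1, 273.8]
tool_rot: [-3.141, 0.0, -2.437]
force: [-1.2, -0.3, 3.7]
width: 36.7
gripper_force: 59.5
```

```bash
python3 r.py
```

```text
t 4.35 q7 2.531 yaw -2.4367 F [-1.21 -0.26  3.7 ] T [0.082 0.169 0.217] w 36.69713810254553 p [ 469.61 -258.06  273.82]
```

Emit:
jog_arm(steps=[[-1,0,0,-0.0002,0,0,0.04]])

```text
clock: 4.47
eef_pos: [469.7, -258.1, 273.8]
tool_rot: [-3.141, 0.0, -2.517]
force: [-0.7, -0.1, 2.8]
width: 36.7
gripper_force: 59.5
```

```bash
python3 r.py
```

```text
t 4.475 q7 2.475 yaw -2.5174 F [-0.72 -0.09  2.84] T [0.08  0.217 0.131] w 36.74911160843195 p [ 469.66 -258.1   273.83]
```

Emit:
jog_arm(steps=[[-1,0,0,-0.0001,0,0,0.04]])

```text
clock: 4.6
eef_pos: [469.7, -258.2, 273.8]
tool_rot: [-3.141, 0.0, -2.597]
force: [-0.8, -0.6, 2.4]
width: 36.8
gripper_force: 59.6
```

```bash
python3 r.py
```

```text
t 4.6 q7 2.420 yaw -2.5974 F [-0.75 -0.6   2.4 ] T [0.034 0.16  0.167] w 36.7513957303563 p [ 469.7  -258.16  273.85]
```

```bash
cat > r.py <<'E'
from h import *
T=[];J=[]
for i in range(4):
    s=read_state(); T.append(s['torque'][2]); J.append(s['tau'][6])
    if i<3: get_image('top')
print('t %.2f'%s['clock'],'q7 %.3f'%s['qpos'][6],'yaw %.4f'%s['tool_rot'][2],'F',np.round(s['force'],2),'Tz',np.round(T,3),'J',np.round(J,3),'p',np.round(s['eef_pos'],2))
E
python3 r.py
```

```text
t 4.75 q7 2.422 yaw -2.5950 F [-0.82  0.42  4.04] Tz [ 0.167 -0.073 -0.218 -0.123] J [ 0.279 -0.062 -0.123  0.122] p [ 469.7  -258.16  273.84]
```

Emit:
jog_arm(steps=[[-1,0,0,-0.0001,0,0,0.04],[-1,0,0,-0.0001,0,0,0.04]])

```text
clock: 5.0
eef_pos: [469.7, -258.3, 273.9]
tool_rot: [-3.141, 0.0, -2.756]
force: [0.3, -0.6, 2.8]
width: 36.4
gripper_force: 59.6
```

```bash
python3 r.py
```

```text
t 5.15 q7 2.313 yaw -2.7540 F [-0.74 -0.09  5.21] Tz [ 0.177 -0.047 -0.209 -0.2  ] J [ 0.302 -0.04  -0.103  0.09 ] p [ 469.75 -258.28  273.87]
```

Emit:
jog_arm(steps=[[-1,0,0,-0.0001,0,0,0.04],[-1,0,0,-0.0001,0,0,0.04]])

```text
clock: 5.4
eef_pos: [469.8, -258.4, 273.9]
tool_rot: [-3.141, 0.001, -2.915]
force: [0.7, -0.2, 3.9]
width: 36.7
gripper_force: 59.7
```

```bash
python3 r.py
```

```text
t 5.55 q7 2.204 yaw -2.9135 F [-0.31 -1.2   5.1 ] Tz [ 0.134 -0.09  -0.105 -0.14 ] J [ 0.321 -0.026 -0.129  0.06 ] p [ 469.77 -258.43  273.88]
```

Create r.py:
```python
from h import *
s=read_state()
print('t %.2f'%s['clock'],'q7 %.3f'%s['qpos'][6],'yaw %.4f'%s['tool_rot'][2],'F',np.round(s['force'],2),'Tz %.3f'%s['torque'][2],'J %.3f'%s['tau'][6],'p',np.round(s['eef_pos'],2))
```

```text
(no output)
```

Emit:
jog_arm(steps=[[-1,0,0,-0.0001,0,0,0.04]])

```text
clock: 5.68
eef_pos: [469.8, -258.5, 273.9]
tool_rot: [-3.141, 0.001, -2.994]
force: [-0.1, -0.7, 4.3]
width: 36.2
gripper_force: 59.8
```

```bash
python3 r.py
```

```text
t 5.67 q7 2.148 yaw -2.9945 F [-0.14 -0.75  4.27] Tz 0.073 J 0.456 p [ 469.77 -258.49  273.89]
```

Emit:
jog_arm(steps=[[-1,0,0,-0.0001,0,0,0.04]])

```text
clock: 5.8
eef_pos: [469.8, -258.5, 273.9]
tool_rot: [-3.141, 0.001, -3.075]
force: [-1.8, -0.5, 3.2]
width: 36.4
gripper_force: 59.9
```

```bash
python3 r.py
```

```text
t 5.80 q7 2.094 yaw -3.0751 F [-1.81 -0.54  3.16] Tz 0.107 J 0.333 p [ 469.79 -258.54  273.92]
```

Emit:
jog_arm(steps=[[-1,0,0,-0.0001,0,0,0.04]])

```text
clock: 5.92
eef_pos: [469.8, -258.6, 274.0]
tool_rot: [-3.141, 0.001, 3.128]
force: [-0.5, -1.8, 2.7]
width: 36.4
gripper_force: 60.0
```

```bash
python3 r.py
```

```text
t 5.92 q7 2.039 yaw 3.1279 F [-0.5  -1.84  2.74] Tz 0.114 J 0.343 p [ 469.77 -258.64  273.95]
```

Emit:
jog_arm(steps=[[-1,0,0,-0.0001,0,0,0.04]])

```text
clock: 6.05
eef_pos: [469.8, -258.7, 274.0]
tool_rot: [-3.141, 0.001, 3.048]
force: [0.0, -2.1, 3.3]
width: 36.5
gripper_force: 59.8
```

```bash
python3 r.py
```

```text
t 6.05 q7 1.985 yaw 3.0479 F [ 0.03 -2.14  3.27] Tz 0.048 J 0.361 p [ 469.79 -258.72  273.99]
```

Emit:
jog_arm(steps=[[-1,0,0,-0.0001,0,0,0.04]])

```text
clock: 6.18
eef_pos: [469.7, -258.8, 274.0]
tool_rot: [-3.141, 0.001, 2.968]
force: [0.1, -2.1, 3.4]
width: 36.3
gripper_force: 59.7
```

```bash
python3 r.py
```

```text
t 6.17 q7 1.930 yaw 2.9677 F [ 0.07 -2.12  3.44] Tz 0.058 J 0.371 p [ 469.74 -258.77  273.98]
```

Emit:
jog_arm(steps=[[-1,0,0,-0.0001,0,0,0.04]])

```text
clock: 6.3
eef_pos: [469.8, -258.8, 274.0]
tool_rot: [-3.141, 0.001, 2.888]
force: [0.3, -2.9, 1.5]
width: 36.4
gripper_force: 59.7
```

```bash
python3 r.py
```

```text
t 6.30 q7 1.876 yaw 2.8877 F [ 0.32 -2.88  1.54] Tz 0.090 J 0.377 p [ 469.76 -258.81  274.02]
```

Emit:
jog_arm(steps=[[-1,0,0,-0.0001,0,0,0.04]])

```text
clock: 6.42
eef_pos: [469.7, -258.9, 274.0]
tool_rot: [-3.141, 0.001, 2.808]
force: [0.8, -2.7, 1.6]
width: 36.5
gripper_force: 59.7
```

```bash
python3 r.py
```

```text
t 6.42 q7 1.822 yaw 2.8076 F [ 0.76 -2.67  1.56] Tz 0.066 J 0.385 p [ 469.71 -258.87  274.01]
```

Emit:
jog_arm(steps=[[-1,0,0,-0.0001,0,0,0.04]])

```text
clock: 6.55
eef_pos: [469.7, -258.9, 274.0]
tool_rot: [-3.141, 0.001, 2.728]
force: [-0.3, -2.7, 1.8]
width: 36.4
gripper_force: 59.7
```

```bash
python3 r.py
```

```text
t 6.55 q7 1.767 yaw 2.7275 F [-0.27 -2.73  1.76] Tz 0.053 J 0.392 p [ 469.7  -258.93  274.04]
```

Emit:
jog_arm(steps=[[-1,0,0,-0.0001,0,0,0.04]])

```text
clock: 6.68
eef_pos: [469.7, -259.0, 274.1]
tool_rot: [-3.141, 0.001, 2.647]
force: [-0.5, -2.4, 1.7]
width: 36.7
gripper_force: 59.7
```

```bash
python3 r.py
```

```text
t 6.67 q7 1.713 yaw 2.6474 F [-0.46 -2.42  1.75] Tz 0.115 J 0.390 p [ 469.68 -259.03  274.07]
```

Emit:
jog_arm(steps=[[-1,0,0,-0.0001,0,0,0.04]])

```text
clock: 6.8
eef_pos: [469.7, -259.1, 274.1]
tool_rot: [-3.141, 0.002, 2.568]
force: [-0.2, -2.5, 2.1]
width: 36.5
gripper_force: 59.8
```

```bash
python3 r.py
```

```text
t 6.80 q7 1.659 yaw 2.5675 F [-0.21 -2.48  2.1 ] Tz 0.105 J 0.382 p [ 469.66 -259.05  274.12]
```

Emit:
jog_arm(steps=[[-1,0,0,-0.0001,0,0,0.04]])

```text
clock: 6.92
eef_pos: [469.6, -259.1, 274.1]
tool_rot: [-3.141, 0.002, 2.487]
force: [0.1, -3.0, 0.8]
width: 37.1
gripper_force: 59.8
```

```bash
python3 r.py
```

```text
t 6.92 q7 1.604 yaw 2.4873 F [ 0.1  -3.02  0.85] Tz 0.074 J 0.384 p [ 469.62 -259.12  274.15]
```

Emit:
jog_arm(steps=[[-1,0,0,-0.0001,0,0,0.04]])

```text
clock: 7.05
eef_pos: [469.5, -259.2, 274.2]
tool_rot: [-3.141, 0.002, 2.407]
force: [-0.5, -3.5, 1.1]
width: 36.2
gripper_force: 59.7
```

```bash
python3 r.py
```

```text
t 7.05 q7 1.550 yaw 2.4073 F [-0.48 -3.54  1.13] Tz 0.029 J 0.392 p [ 469.55 -259.18  274.16]
```

Emit:
jog_arm(steps=[[-1,0,0,-0.0001,0,0,0.04]])

```text
clock: 7.18
eef_pos: [469.5, -259.2, 274.2]
tool_rot: [-3.141, 0.002, 2.327]
force: [-0.2, -4.1, 0.9]
width: 36.3
gripper_force: 59.7
```

```bash
python3 r.py
```

```text
t 7.17 q7 1.495 yaw 2.3272 F [-0.25 -4.13  0.89] Tz 0.058 J 0.395 p [ 469.5  -259.22  274.16]
```

Emit:
jog_arm(steps=[[-1,0,0,-0.0001,0,0,0.04]])

```text
clock: 7.3
eef_pos: [469.5, -259.3, 274.2]
tool_rot: [-3.141, 0.002, 2.247]
force: [-0.3, -4.0, 1.8]
width: 36.3
gripper_force: 59.7
```

```bash
python3 r.py
```

```text
t 7.30 q7 1.440 yaw 2.2471 F [-0.3  -4.02  1.76] Tz 0.032 J 0.396 p [ 469.47 -259.28  274.21]
```

Emit:
jog_arm(steps=[[-1,0,0,0,0,0,0.02],[-1,0,0,0,0,0,0]])

```text
clock: 7.55
eef_pos: [469.5, -259.2, 274.2]
tool_rot: [-3.141, 0.002, 2.208]
force: [0.5, -5.6, 0.6]
width: 36.7
gripper_force: 59.8
```

```bash
python3 r.py
```

```text
t 7.55 q7 1.413 yaw 2.2081 F [ 0.46 -5.6   0.58] Tz -0.054 J -0.018 p [ 469.46 -259.24  274.23]
```

Emit:
jog_arm(steps=[[1,0,0,0,0,0,0],[1,0,0,0,0,0,0],[1,0,0,0,0,0,0]])

```text
clock: 7.92
eef_pos: [469.7, -257.5, 274.2]
tool_rot: [3.141, -0.001, 2.209]
force: [1.3, -0.0, 0.3]
width: 85.1
gripper_force: 0.0
```

```bash
python3 r.py; python3 -c "
from h import *
print(rel(469.1,-258.6,238), read_state()['width'])"
```

```text
t 7.92 q7 1.413 yaw 2.2088 F [ 1.27 -0.    0.3 ] Tz -0.005 J 0.003 p [ 469.73 -257.52  274.18]
[-0.0011 -0.0023  0.0724] 85.14359053825063
```

Emit:
jog_arm(steps=[[1,-0.0011,-0.0023,0,0,0,0],[1,0,0,0.024,0,0,0],[1,0,0,0.024,0,0,0],[1,0,0,0.024,0,0,0],[0.35,0,0,0,0,0,0],[0.35,0,0,0,0,0,0],[0.35,0,0,0,0,0,0]])

```text
clock: 8.8
eef_pos: [469.2, -259.3, 238.6]
tool_rot: [3.141, 0.001, 2.208]
force: [-0.1, -0.3, 0.5]
width: 57.2
gripper_force: 0.0
```

```bash
python3 r.py; python3 -c "
from h import *
d=snap('scene');cv2.imwrite('pics/s1.png',cv2.resize(d['pixels'][170:330,100:300,::-1],None,fx=3,fy=3))"
```

```text
t 8.80 q7 1.437 yaw 2.2077 F [-0.08 -0.33  0.5 ] Tz -0.035 J -0.000 p [ 469.2  -259.32  238.65]
```

View pics/s1.png

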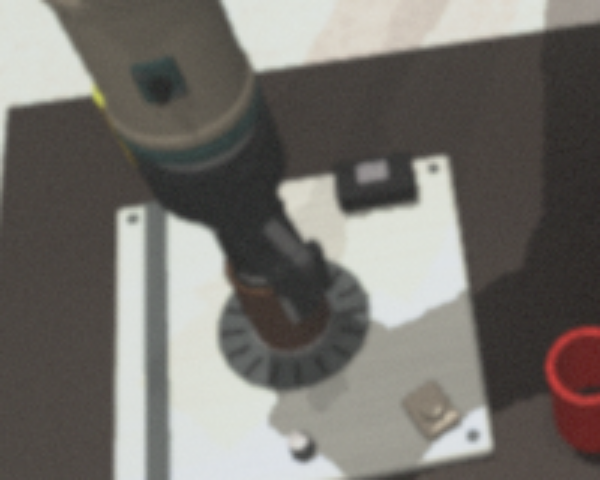

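The near finger, at (300,285) in the crop, covers the upper half of the sleeve (260,305). I'll nudge 0.7 mm and close.

Emit:
jog_arm(steps=[[0.35,0.0011,0.0008,0,0,0,0],[-1,0,0,0,0,0,0],[-1,0,0,0,0,0,0],[-1,0,0,0,0,0,0]])

```text
clock: 9.35
eef_pos: [469.0, -258.5, 239.0]
tool_rot: [3.141, 0.0, 2.207]
force: [-1.2, 0.8, 4.4]
width: 51.4
gripper_force: 62.2
```

```bash
python3 r.py
```

```text
t 9.35 q7 1.436 yaw 2.2075 F [-1.2   0.76  4.42] Tz -0.058 J 0.051 p [ 469.01 -258.55  239.04]
```

Emit:
jog_arm(steps=[[-1,0,0,-0.002,0,0,0],[-1,0,0,0,0,0,0]])

```text
clock: 9.6
eef_pos: [469.0, -258.6, 239.4]
tool_rot: [-3.142, 0.0, 2.208]
force: [-1.1, -0.3, -0.3]
width: 51.2
gripper_force: 62.5
```

```bash
python3 r.py
```

```text
t 9.60 q7 1.435 yaw 2.2078 F [-1.07 -0.3  -0.32] Tz 0.018 J 0.000 p [ 468.99 -258.61  239.41]
```

Emit:
jog_arm(steps=[[-1,0,0,-0.002,0,0,0],[-1,0,0,0,0,0,0]])

```text
clock: 9.85
eef_pos: [469.0, -258.6, 240.3]
tool_rot: [-3.141, -0.0, 2.208]
force: [-0.1, 0.9, -0.2]
width: 50.8
gripper_force: 62.5
```

```bash
python3 r.py
```

```text
t 9.85 q7 1.435 yaw 2.2078 F [-0.1   0.89 -0.17] Tz 0.036 J -0.000 p [ 469.01 -258.57  240.33]
```

Emit:
jog_arm(steps=[[-1,0,0,-0.002,0,0,0],[-1,0,0,0,0,0,0]])

```text
clock: 10.1
eef_pos: [469.0, -258.6, 241.4]
tool_rot: [-3.142, 0.0, 2.208]
force: [0.9, -0.6, -0.1]
width: 51.5
gripper_force: 62.5
```

```bash
python3 r.py
```

```text
t 10.10 q7 1.434 yaw 2.2077 F [ 0.87 -0.57 -0.08] Tz 0.012 J -0.000 p [ 469.02 -258.58  241.39]
```

The sleeve comes up with almost no force, so the drum has let go. Drawing it straight up.

Emit:
jog_arm(steps=[[-1,0,0,-0.01,0,0,0],[-1,0,0,-0.02,0,0,0],[-1,0,0,-0.02,0,0,0],[-1,0,0,-0.02,0,0,0]])

```text
clock: 10.6
eef_pos: [469.0, -258.5, 277.3]
tool_rot: [3.141, 0.0, 2.208]
force: [-0.4, -0.6, -0.9]
width: 51.1
gripper_force: 62.5
```

```bash
python3 r.py
```

```text
t 10.60 q7 1.413 yaw 2.2079 F [-0.38 -0.62 -0.91] Tz 0.024 J 0.057 p [ 468.98 -258.52  277.28]
```

Emit:
jog_arm(steps=[[-1,0,0,-0.02,0,0,0],[-1,0,0,-0.02,0,0,0],[-1,0,0,-0.02,0,0,0],[-1,0,0,-0.02,0,0,0],[-1,0,0,-0.03,0,0,0],[-1,0,0,-0.04,0,0,0],[-1,0,0,-0.04,0,0,0],[-1,0,0,-0.04,0,0,0],[-1,0,0,-0.02,0,0,0],[-1,0,0,0,0,0,0]])

```text
clock: 11.85
eef_pos: [469.2, -258.5, 402.1]
tool_rot: [3.141, 0.001, 2.208]
force: [-0.5, -0.0, -0.1]
width: 51.4
gripper_force: 62.6
```

```bash
python3 r.py; python3 -c "
from h import *
d=snap('scene','s2.png');print(rel(486.5,253,read_state()['eef_pos'][2]))"
```

```text
t 11.85 q7 1.330 yaw 2.2080 F [-0.48 -0.04 -0.14] Tz -0.042 J -0.024 p [ 469.18 -258.53  402.08]
[8.012e-01 6.366e-01 2.000e-04]
```

View pics/s2.png

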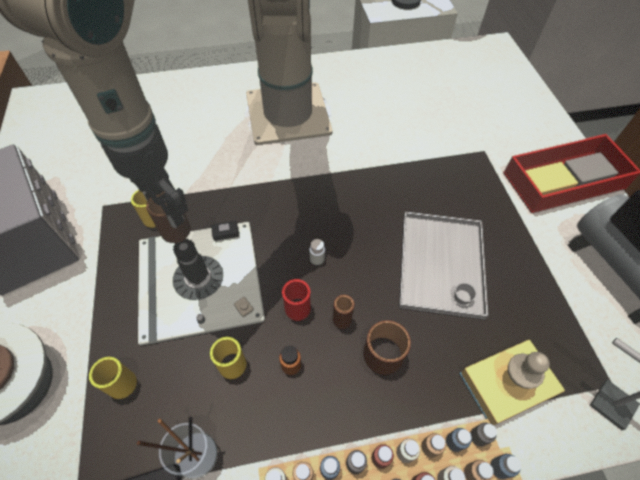

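The sleeve hangs in the gripper at (165,222), clear of the knob (184,245), and the drum (193,265) is still together. Carrying it to the tray.

Emit:
jog_arm(steps=[[-1,0.0801,0.0637,0,0,0,0],[-1,0.0801,0.0637,0,0,0,0],[-1,0.0801,0.0637,0,0,0,0],[-1,0.0801,0.0637,0,0,0,0],[-1,0.0801,0.0637,0,0,0,0],[-1,0.0801,0.0637,0,0,0,0],[-1,0.0801,0.0637,0,0,0,0],[-1,0.0801,0.0637,0,0,0,0],[-1,0.0801,0.0637,0,0,0,0],[-1,0.0801,0.0637,0,0,0,0]])

```text
clock: 13.15
eef_pos: [486.5, 254.4, 400.4]
tool_rot: [-3.14, 0.0, 2.208]
force: [0.9, 0.5, -0.2]
width: 51.4
gripper_force: 62.6
```

Emit:
jog_arm(steps=[[-1,0,0,0.05,0,0,0],[-1,0,0,0.07,0,0,0],[-1,0,0,0.07,0,0,0],[-1,0,0,0.07,0,0,0],[-1,0,0,0.05,0,0,0],[-1,0,0,0.02,0,0,0],[-1,0,0,0,0,0,0]])

```text
clock: 14.02
eef_pos: [486.7, 252.7, 235.7]
tool_rot: [-3.14, -0.0, 2.208]
force: [0.5, 0.2, -1.1]
width: 50.6
gripper_force: 62.6
```

```bash
python3 r.py; python3 -c "
from h import *
d=snap('scene');cv2.imwrite('pics/t1.png',cv2.resize(d['pixels'][160:330,370:530,::-1],None,fx=3.5,fy=3.5))"
```

```text
t 14.03 q7 0.440 yaw 2.2076 F [ 0.51  0.25 -1.1 ] Tz -0.034 J 0.019 p [486.71 252.67 235.71]
```

View pics/t1.png

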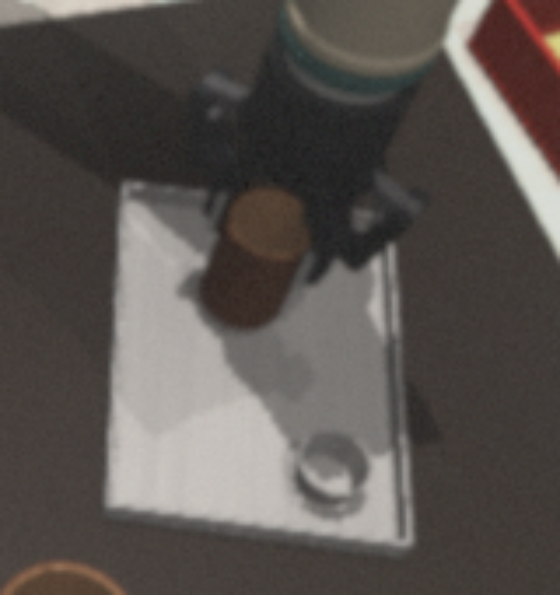

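The sleeve, at (250,265) in the crop, hangs upright over the tray's empty part, well away from the cup (333,470). Lowering until contact.

Emit:
jog_arm(steps=[[-1,0,0,0.01,0,0,0],[-1,0,0,0.01,0,0,0],[-1,0,0,0.002,0,0,0],[-1,0,0,0,0,0,0]])

```text
clock: 14.58
eef_pos: [486.9, 252.9, 225.4]
tool_rot: [3.142, -0.0, 2.208]
force: [0.3, 0.8, 0.1]
width: 51.2
gripper_force: 62.6
```

Emit:
jog_arm(steps=[[-1,0,0,0.002,0,0,0],[-1,0,0,0.002,0,0,0],[-1,0,0,0,0,0,0]])

```text
clock: 14.95
eef_pos: [486.9, 252.9, 223.3]
tool_rot: [-3.142, -0.0, 2.208]
force: [0.2, 0.5, -0.5]
width: 51.0
gripper_force: 62.6
```

Emit:
jog_arm(steps=[[-1,0,0,0.002,0,0,0],[-1,0,0,0,0,0,0]])

```text
clock: 15.2
eef_pos: [486.9, 252.8, 222.3]
tool_rot: [-3.141, -0.0, 2.208]
force: [-0.8, 0.6, -1.1]
width: 51.2
gripper_force: 62.6
```

Emit:
jog_arm(steps=[[-1,0,0,0.002,0,0,0],[-1,0,0,0,0,0,0]])

```text
clock: 15.45
eef_pos: [486.9, 252.8, 222.0]
tool_rot: [3.141, -0.0, 2.208]
force: [-1.5, -0.4, 5.4]
width: 51.1
gripper_force: 63.4
```

Emit:
jog_arm(steps=[[-1,0,0,0.001,0,0,0],[-1,0,0,0,0,0,0]])

```text
clock: 15.7
eef_pos: [486.9, 252.8, 222.0]
tool_rot: [3.141, -0.0, 2.208]
force: [-2.7, -1.0, 10.4]
width: 51.1
gripper_force: 63.8
```

Emit:
jog_arm(steps=[[-1,0,0,-0.002,0,0,0],[-1,0,0,0,0,0,0],[0.5,0,0,0,0,0,0],[1,0,0,0,0,0,0],[1,0,0,0,0,0,0],[1,0,0,0,0,0,0]])

```text
clock: 16.45
eef_pos: [486.8, 252.9, 221.8]
tool_rot: [-3.141, -0.0, 2.208]
force: [1.4, -0.4, -0.1]
width: 85.2
gripper_force: 0.0
```

Emit:
jog_arm(steps=[[1,0,0,-0.02,0,0,0],[1,0,0,-0.04,0,0,0],[1,0,0,-0.06,0,0,0],[1,0,0,-0.08,0,0,0],[1,0,0,-0.08,0,0,0],[1,0,0,0,0,0,0]])

```text
clock: 17.2
eef_pos: [487.9, 253.1, 365.5]
tool_rot: [3.134, 0.001, 2.208]
force: [0.4, 0.1, -0.1]
width: 85.3
gripper_force: 0.0
```

```bash
python3 r.py; python3 -c "
from h import *
d=snap('scene','f1.png')
P=cloud(d);m=(d['depth']>0)&(abs(P[...,2]-79)<4)&(np.hypot(P[...,0]-487,P[...,1]-253)<45)
q=P[m];print(len(q),q.min(0),q.max(0))"
```

```text
t 17.20 q7 0.367 yaw 2.2076 F [ 0.35  0.05 -0.09] Tz 0.042 J -0.066 p [487.9  253.05 365.47]
168 [461.5376331  227.89911112  75.04185108] [513.88680387 279.44295524  82.26615834]
```

View pics/f1.png

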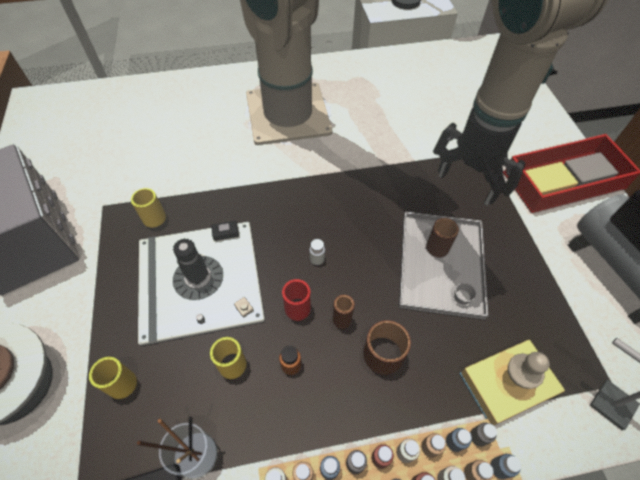

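The sleeve stands upright in the tray at (443,238), released. The cup (464,293) and the other bystanders are where they were. Handing in.

```bash
python3 -c "
from cell import *
print(finish_job())"
```

```text
the job is handed in; nothing more can be done
None
```

The job is handed in at about 17 s, verdict not shown: the knob was turned 1.72 rad clockwise, an estimated 0.5–0.8 rad past slack judging by torque. The sleeve then came off with almost no pull and stands upright in the empty part of the tray, released, with no bystander visibly moved.

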